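# Do up the open draw latch on the repair kit case

## Task

One of the two draw latches on top of the purple repair kit case has been left open. Hook its claw over the keeper, pull it back gently until you feel it take hold behind the lip, then swing the lever down over centre until it lies shut with the claw held under tension. Do not force the claw against the keeper or the case, do not lean hard on the lever, and leave the things lying around where they are.

Things in the scene. Friction and masses are not known exactly. Their poses are not given: they have to be found in the camera images.
- case: Purple hard case with aluminium edges, packed and immovable, standing on its hinge edge, handle and two latches on its flat top (the deck). 150 mm thick (x), 340 long (y), 200 high. Origin: underside, below the seam; deep shell x -100..0, lid shell x 0..50. Black handle (96 long, 15 high) folded on the deck at x -50, y -48..48. Latches at y +105 and -105.
- latch: The OPEN draw latch, plain steel, fixed to the case at one of the two places and turned like it. Its frame (the latch frame): origin on the deck, 200 mm above the table, over the seam; x along the draw from latch to keeper, y along the hinge axes, z up. Both pivots are stiff: lever and claw stay where they are left, also with the claw let go.
- latch_shut: The other latch, the same make, already done up and immovable: 30 mm wide, 18 high, from x -86 to 29 in its own frame, which lies like the latch frame. Leave it.
- pivot (a point): Lever's hinge axis, at x -34, z 11 mm in the latch frame. At angle t (joint lever) the lever, a strip 20 wide and 3 thick, runs from here 56 mm along (x, z) = (-cos t, sin t); its outer face (the upper one when shut) lies 5 mm off the axis towards (sin t, cos t). The claw's hinge pin on the lever is 14 mm from here along (-cos(t-0.436), sin(t-0.436)).
- lever_tip (a point): Outer face of the lever near its free end: 52 mm from the pivot along the lever, 5 mm off it. With the claw caught, swinging the lever takes up to about 10 N. Never more than 40 N.
- claw_grip (a point): Middle of the claw's grip: the hook's two upturned cheeks, 30 mm over their outer faces, 24 long, 9 high, pinched from above across y; the claw can turn between the fingers. 48 mm along the claw from its hinge pin, 15.5 mm above that line. x axis: along the claw to its tip; z: its upper side. Moving it against the stiff pivots takes 3 to 10 N, most with the lever far over; a catch shows as a rise above that.
- claw_tip (a point): Inner lower edge of the claw's downturned lip (12.5 mm deep, 3 thick, 30 wide), which catches the keeper. 57.8 mm along the claw from its hinge pin, 1.3 mm below that line. The lip's lowest corner is 1 to 2 mm lower, its outer side 3.5 mm farther on. Carry it over the keeper more than 14 mm above the deck; hooked, it sits 2 to 10 mm above the deck.
- keeper_mark (a point): Nominal far face of the keeper's lip, where the claw catches: latch frame x 19.1, z 4 mm. Lip: steel, 24 wide, 3 thick, 11 high, leaning 15 deg away from the latch, so that a claw drawn against it is pulled down. The keeper is screwed through slotted holes: the real lip stands up to 6 mm nearer or farther in x, which is NOT reported (this mark does not move): find it by feel.
- lever (a joint): Lever angle, rad: 0 shut (along the deck, pointing to -x), 1.57 upright, 1.9 to 2.2 at the start (leaning towards the keeper), stop at 2.75. If swung with more than about 1 mm of slack behind the keeper, the stiff claw lifts with it and comes off. The pull peaks near 1.3 to 0.9; dead centre is near 0.5; below 0.4 the claw's springs snap it shut.
- claw (a joint): Angle of the claw on the lever, rad: 0 when shut, grows as the claw swings up. Elevation of the claw's line over the deck = joint claw - joint lever: 0.15 to 0.7 at the start, about -0.35 when hooked with the lever up. While held, the claw must not bear on the keeper with more than 12 N nor on the deck with more than 30 N.
- hook (a joint): Stretch of the claw's springs, m: 0 relaxed (may read down to -0.001), grows as the caught claw is drawn, 0.5 to 13 mm when shut under tension; 10 N preload plus 4 N per mm.
- helmet: Black football helmet with a red face cage, 226 mm wide, 213 high, on the table. Leave it alone.
- driver: Screwdriver, 220 mm, black handle, lying on the table by the case's foot, along its x axis. Leave it alone.
- spanner: Open-ended spanner, 170 mm, steel, lying by the case's foot on the keeper side. Leave it alone.
- tape: Roll of grey tape, 104 mm across, 24 high, lying by the case. Leave it alone.
- tub: Small clear screw tub with white cap, 56 mm across, 60 high, by the case. Leave it alone.
- carton: White carton, 110 x 150 x 70 mm. Leave it alone.
- chincup: White chin cup, 72 mm across, 30 high. Leave it alone.

How it is judged:
On the way:
1. The claw has taken hold behind the keeper's lip while the lever is still up (x of claw_tip in the frame of latch above 0.01 m and z of claw_tip in the frame of latch below 0.0105 m and contact force between hook and latch above 2 N and value of joint lever above 0.8 rad), for 0.2 s.
At the end, for the whole second after the job is handed in: The lever lies shut (below 0.08 rad) and at rest, the claw's tip is behind the keeper's lip (less than 10.5 mm above the deck, more than 10 mm past the seam), pulling on it with more than 5 N, its springs drawn out (stretch above 0); the robot has let go (value of joint lever below 0.08 rad and velocity of joint lever below 0.1 rad/s and value of joint hook above 0 m and contact force between hook and latch above 5 N and x of claw_tip in the frame of latch above 0.01 m and z of claw_tip in the frame of latch below 0.0105 m); the robot touches nothing.
It fails at once if The claw, while held, is forced against the keeper with more than 12 N or against the case with more than 30 N (contact force between the fingers and hook above 1 N and (contact force between hook and latch above 12 N or contact force between hook and case above 30 N)).
It fails at once if The lever is pushed with more than 40 N (contact force between the arm and lever above 40 N).
It fails at once if One of the things lying around is moved by more than 20 mm (distance of any of helmet, driver, spanner, tape, tub, carton, chincup from where it was at the start of the episode above 0.02 m).
It also fails if it takes over 59 s, if anything falls off the work surface, if the arm or the gripper's body presses on something with over 40 N, if the wrist force passes 120 N, or if a joint passes its speed limit or range.

## Robot

A 6-joint arm with a two-finger parallel gripper is mounted at the origin on the work surface. World frame = base frame: x ahead of the robot, y to its left, z up, the work surface at z = 0. Lengths are in m, angles in rad, forces in N, time in s.
With the tool pointing down it reaches from about 0.25 to 0.775 m from the base axis. Payload 8.9 kg.
Tool frame: the origin (TCP) lies at the very end of the fingers, on their centre line; the grasp point (between the pads) lies 19 mm behind it; z points along the fingers, y is the line along which they close (so a half turn about z gives the same grasp; the last joint's range is limited). The gripper opens to 85 mm and grips with 20 to 120 N. Pads are 22 mm wide; open, the fingers measure 114 mm over their backs; the gripper's body (76 mm by 85 mm) begins 54 mm behind the grasp point. The pads swing forward as they close: fully open they stand 13 mm farther back than shut.
Start: joints at [-1.359, 0.291, -0.153, 1.127, 0, 1.431], TCP at [0.18, -0.493, 0.231] pointing down, gripper open.
Joint ranges: [-2.52, 2.52], [-0.91, 1.74], [-1.3, 1.37], [-1.96, 2.02], [-1.52, 1.47], [-3.14, 3.14]. Speed limits (rad/s): [2.22, 2.22, 2.79, 3.14, 3.14, 3.14].

## Interface

Orientations are given as a rotation vector (axis times angle).
In Python, from bench import env gives the robot as it stands.
- The arm moves only by the shell command python3 -m crank 'ROWS' [FORCE]. ROWS is JSON, a list of rows, each an object with "rot": the turn, a rotation vector about the tool's x, y, z scaled (see below), a list of three; "offset": the shift along the tool's x, y, z scaled (see below), a list of three; "claw": the closure, from -1 (fully open) to 1 (shut). In form: [{"rot": [rx, ry, rz], "offset": [x, y, z], "claw": claw}, ...]. A call has 1 to 8 rows; each row shifts and turns the commanded pose from where the row before left it, along the tool's axes as they then stand; what a row does not reach is not made up. The controller multiplies each number of a shift by 500 mm and each number of a turn by pi rad. A row lasts 1/10 s, in which the tool goes at most 50 mm and 8.59 degrees, less where a joint would pass 70% of its speed; a pose out of reach is approached as far as the arm can. A call with a number of a shift or a turn outside -1 to 1 is refused whole. A call with a gripper value outside its range is refused whole. The fingers move at their own pace and stop on an object; FORCE is the grip in N (left out, the last holds). Time passes only in rows, so rows that do not move let the fingers close. It gives the time, the measured TCP pose, the force, the opening and the grip force at its end, in the units of the state.
- env.get_obs(): the state, without advancing time (a new reading comes with each control period).
- env.camera(name): name is "scene" or "top"; returns a dict with "pixels" (420x560x3 uint8, red, green, blue), "depth" (420x560 float32, m along the optical axis (not along the pixel's ray), 0 where there is no reading), "camera_matrix" (3x3 intrinsics, pixels), "k1" (the pictures are not rectified: a ray, as slopes to the right and down, at radius r is drawn at 1 + k1 r^2 times it, then the intrinsics apply), "R" (3x3) and "t" (3): a world point X has camera coordinates R X + t. Camera axes: x right, y down, z forward; pixel columns grow to the right and rows downward; lengths in m; the calibration is good to about 2 mm. A picture is of the moment at which its call begins.
- env.sign_off(): hands the job in; it is judged then, once.
The state is a dict: "time_s": time; "joint_pos": joint angles; "qd": joint speeds; "effort": joint torques, N m; "position": TCP position; "tcp_rot": TCP orientation; "ft_force": force on the tool from outside, world axes, zero at the start; "moment": the same for the moment, N m; "grip_width": finger opening in m; "grasp_force": force on a finger pad.
Only numpy, scipy, OpenCV 4.12 (cv2) and the standard library are available. Lean on these libraries where they do the work, as an engineer would, in place of code of your own. Each camera call takes 0.05 s, during which the arm holds its last target. There are 200 camera calls.

## Working session

There is one attempt and no reset: what is moved stays moved. The work goes in short steps, Python scripts to look and compute and a shell command to move; the robot and the scene stay as the last step left them, time stands still between calls to the robot, and variables do not carry over. Pictures are saved under pics/ and viewed, at most 10 in all, crops included, and the job is handed in when it is done.

```bash
ls; mkdir -p pics; cat > h.py <<'E'
import numpy as np, cv2
from bench import env
def cap(n):
    c=env.camera(n); np.savez(f'/tmp/{n}.npz',**{k:np.array(v) for k,v in c.items()}); return c
def load(n): return dict(np.load(f'/tmp/{n}.npz'))
def world(c,u,v,d=None):
    K=c['camera_matrix'];x=(u-K[0,2])/K[0,0];y=(v-K[1,2])/K[1,1]
    r=np.hypot(x,y);s=r
    for _ in range(20): s=r/(1+float(c['k1'])*s*s)
    f=s/r if r>0 else 1
    if d is None: d=c['depth'][int(round(v)),int(round(u))]
    return c['R'].T@(np.array([x*f,y*f,1])*d-c['t'])
def ray(c,u,v):
    o=world(c,u,v,0.0);p=world(c,u,v,1.0);return o,p-o
def proj(c,X):
    p=c['R']@np.array(X)+c['t'];x,y=p[:2]/p[2];k=1+float(c['k1'])*(x*x+y*y);K=c['camera_matrix']
    return K[0,0]*x*k+K[0,2],K[1,1]*y*k+K[1,2]
E
python3 - <<'E'
from h import *
for n in('scene','top'):
    c=cap(n); cv2.imwrite(f'pics/{n}0.png',cv2.resize(c['pixels'][:,:,::-1],(784,588)))
    print(n,c['camera_matrix'],c['k1'],c['R'],c['t'], -c['R'].T@c['t'])
print(env.get_obs())
E
```

```text
pics
scene [[387.01131587   0.         280.49325459]
 [  0.         387.01131587 210.85666225]
 [  0.           0.           1.        ]] -0.049338511672215556 [[-0.90562604  0.42407408  0.00162978]
 [ 0.32507483  0.69666718 -0.63951638]
 [-0.27233773 -0.57863288 -0.76877575]] [ 0.49143614 -0.08482298  1.4387164 ] [0.86444794 0.68317667 1.05100366]
top [[468.74635458   0.         282.1064907 ]
 [  0.         468.74635458 199.55693889]
 [  0.           0.           1.        ]] -0.006895783022143467 [[ 0.0229462  -0.99967281  0.01130273]
 [-0.98865612 -0.02436901 -0.14820672]
 [ 0.14843366 -0.00777373 -0.98889181]] [-0.03145482  0.56454879  1.33209357] [ 0.36113886 -0.00733169  1.40132187]
{'time_s': 0.1, 'joint_pos': array([-1.35929216e+00,  2.91238178e-01, -1.54034063e-01,  1.12673735e+00,
       -1.13314532e-05,  1.43151088e+00]), 'qd': array([-0.0003242 , -0.002679  ,  0.0037762 , -0.00041092, -0.00043123,
       -0.0013873 ]), 'effort': array([ 2.78384134e-03, -5.37976456e+01,  3.31920004e+01,  9.27952031e-03,
       -1.42131921e-04,  9.49395485e-06]), 'position': array([ 0.18033268, -0.49262841,  0.23078862]), 'tcp_rot': array([-3.09220000e+00, -5.47986682e-01,  8.65561619e-05]), 'ft_force': array([ 0.39337299, -0.63060388, -0.04090809]), 'moment': array([ 0.01348223,  0.00465351, -0.00442619]), 'grasp_force': 0.0, 'grip_width': 0.08550421727721864}
```

View pics/scene0.png

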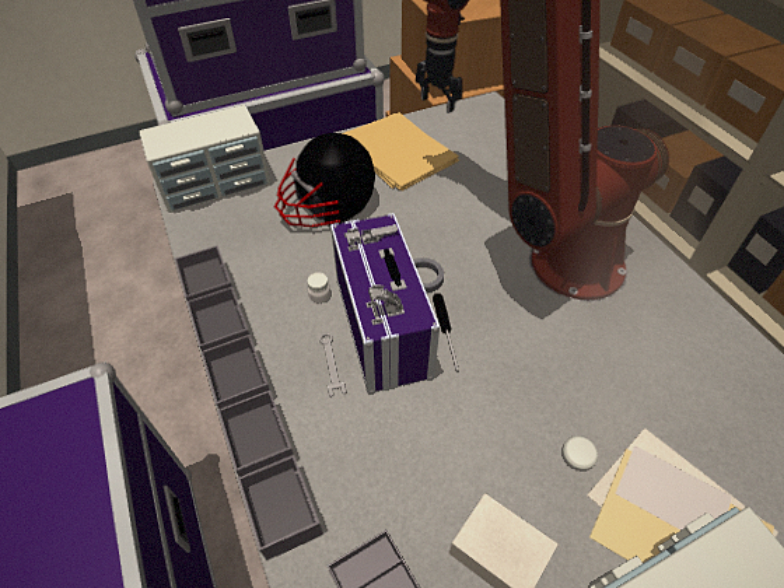

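View pics/top0.png

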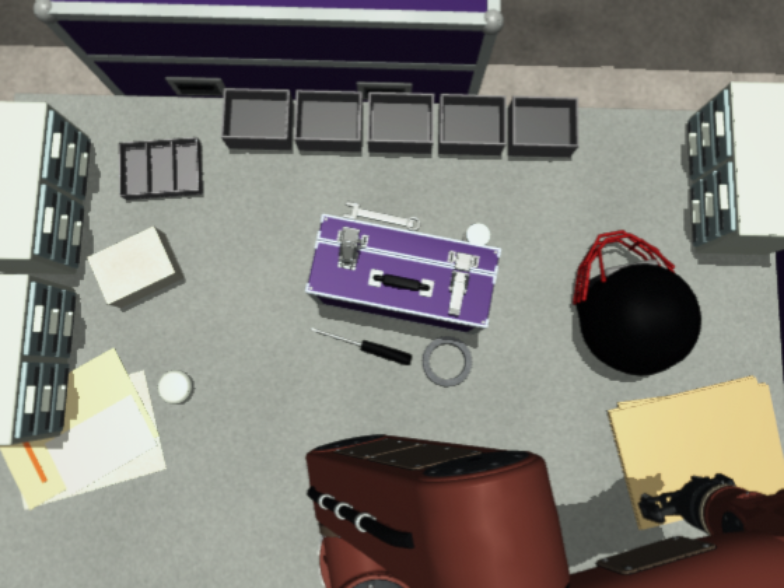

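The top view shows the case with its open latch at its left end, around (348,245), and the shut latch at (460,275). The keeper side faces away from the robot. The arm is parked at lower right, near the helmet at (640,320). Next I fit the deck from depth and enlarge the latch.

```bash
python3 - <<'E'
from h import *
P={}
for n in('top','scene'):
    c=load(n);d=c['depth'];K=c['camera_matrix'];v,u=np.mgrid[0:420,0:560]
    pts=cv2.undistortPoints(np.stack([u,v],-1).reshape(-1,1,2).astype(float),K,np.array([float(c['k1']),0,0,0]))[:,0]
    D=d.reshape(-1,1);X=(np.c_[pts,np.ones(len(pts))]*D-c['t'])@c['R']
    X[D[:,0]==0]=np.nan;P[n]=X.reshape(420,560,3);np.save(f'/tmp/X{n}.npy',P[n])
    m=(abs(P[n][...,2]-.2)<.006)&(P[n][...,0]>.3)&(P[n][...,0]<.75)&(abs(P[n][...,1])<.3)
    num,l,st,ce=cv2.connectedComponentsWithStats(m.astype(np.uint8));k=1+st[1:,4].argmax()
    q=P[n][l==k]; 
    r=cv2.minAreaRect(q[:,:2].astype(np.float32)*1000);print(n,len(q),np.median(q[:,2]),r,cv2.boxPoints(r).tolist())
for n,(u0,u1,v0,v1) in dict(top=(215,290,140,215),scene=(240,315,185,245)).items():
    c=load(n);cv2.imwrite(f'pics/{n}1.png',cv2.resize(c['pixels'][v0:v1,u0:u1,::-1],None,fx=8,fy=8,interpolation=cv2.INTER_CUBIC))
E
```

```text
top 6402 0.1995860420451046 ((560.4281616210938, -32.45292663574219), (342.1490783691406, 152.95068359375), 79.97579956054688) [[455.3423156738281, -187.60427856445312], [605.9581298828125, -214.22750854492188], [665.5140380859375, 122.69842529296875], [514.898193359375, 149.3216552734375]]
scene 3803 0.20069579606894308 ((558.740234375, -29.821563720703125), (345.28167724609375, 152.9207305908203), 79.99492645263672) [[453.4488220214844, -186.55307006835938], [604.0440063476562, -213.12081909179688], [664.0316162109375, 126.90994262695312], [513.4364624023438, 153.47769165039062]]
```

View pics/top1.png

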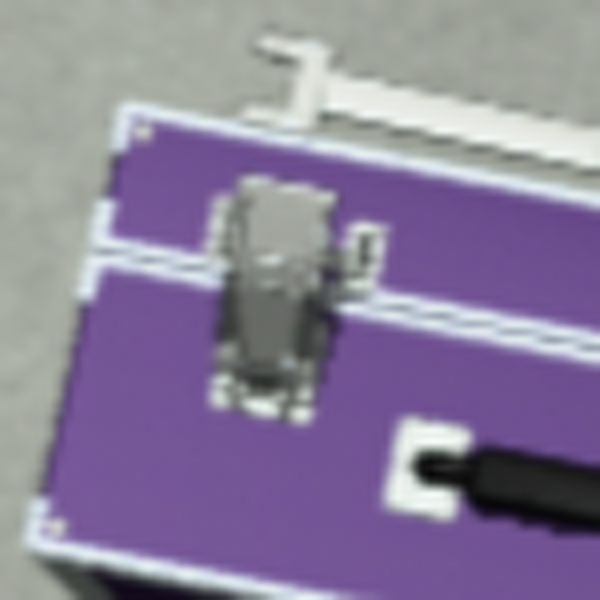

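View pics/scene1.png

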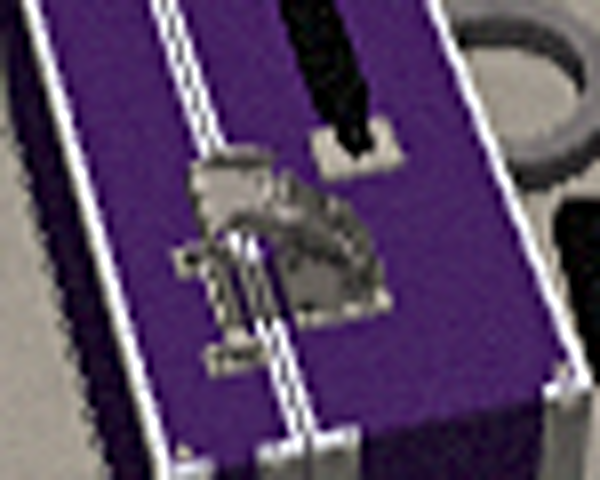

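```bash
cat >> h.py <<'E'
TH=np.radians(-10.0);EX=np.array([np.cos(TH),np.sin(TH),0]);EY=np.array([-np.sin(TH),np.cos(TH),0])
O=np.array([.5596,-.0311,.2])+.025*EX+.105*EY
M=np.stack([EX,EY,[0,0,1.]])
def toL(X): return (np.asarray(X)-O)@M.T
def toW(p): return O+np.asarray(p)@M
def cloud(n):
    c=cap(n);v,u=np.mgrid[0:420,0:560]
    pts=cv2.undistortPoints(np.stack([u,v],-1).reshape(-1,1,2).astype(float),c['camera_matrix'],np.array([float(c['k1']),0,0,0]))[:,0]
    D=c['depth'].reshape(-1,1);X=(np.c_[pts,np.ones(len(pts))]*D-c['t'])@c['R'];X[D[:,0]==0]=np.nan
    return X
def section(X,w=.03,hi=.16):
    q=toL(X)*1000;return q[(abs(q[:,1])<w*1000)&(abs(q[:,0])<120)&(q[:,2]>4)&(q[:,2]<hi*1000)]
E
python3 - <<'E'
from h import *
print(O)
im=np.full((600,800,3),255,np.uint8)
for n,col in(('top',(0,0,255)),('scene',(255,0,0))):
    q=section(np.load(f'/tmp/X{n}.npy').reshape(-1,3));print(n,len(q),q[:,1].min(),q[:,1].max())
    for x,y,z in q: cv2.circle(im,(int(400+x*6),int(560-z*6)),2,col if abs(y)<11 else (0,160,0) if abs(y)<18 else (200,200,200),-1)
    for a,b in((-40,-20),(-20,0),(0,20),(20,40),(40,60)):
        s=q[(q[:,0]>=a)&(q[:,0]<b)]
        if len(s):print(a,len(s),s.min(0).round(),s.max(0).round())
c=load('top')
for u,v in((226.9,171.2),(290/8+215,140+298/8)): 
    o,d=ray(c,u,v);print('L',toL(o+d*(.2-o[2])/d[2])*1000)
for t in range(-4,10): cv2.line(im,(400+t*60,555),(400+t*60,565),0,1);cv2.line(im,(0,560-t*60),(8,560-t*60),0,1)
for t in (1.9,2.05,2.2):
    p=np.array([-34,11]);e=p+56*np.array([-np.cos(t),np.sin(t)]);h=p+14*np.array([-np.cos(t-.436),np.sin(t-.436)])
    f=lambda a:(int(400+a[0]*6),int(560-a[1]*6));cv2.line(im,f(p),f(e),0,1);cv2.circle(im,f(h),4,0,1)
cv2.imwrite('pics/sec.png',im)
E
```

```text
[0.60245325 0.06796361 0.2       ]
top 365 -26.50345374285866 26.732648325352
-40 102 [-39. -21.   4.] [-20.  25.  38.]
-20 125 [-20. -22.   5.] [-0. 27. 63.]
0 110 [  0. -25.   4.] [20. 20. 76.]
20 14 [ 20. -22.   4.] [32. 22. 64.]
40 2 [ 45. -14.   4.] [45. 26.  4.]
scene 264 -29.392437209966833 22.483491252942542
-40 69 [-39. -14.   4.] [-20.  16.  43.]
-20 79 [-20. -14.   4.] [-0. 22. 66.]
0 94 [  1. -18.   4.] [20. 18. 72.]
20 8 [ 20. -29.   4.] [29. 13. 55.]
L [-4.45073688e-01  6.20157519e+01 -5.55111512e-14]
L [-3.58803036e+00 -3.60007020e+00 -5.55111512e-14]
```

View pics/sec.png

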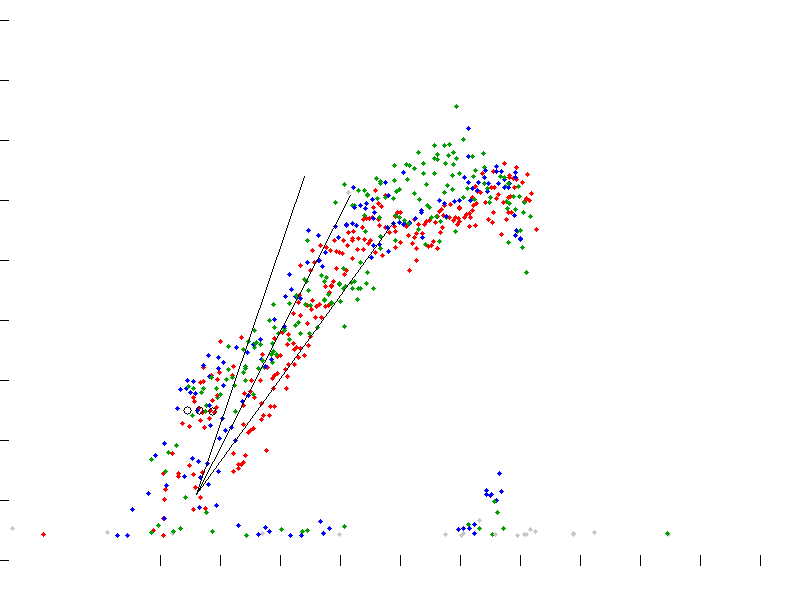

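The side section shows the raised claw ending at about x 20, z 55–66 mm. The lever line matches t≈2.2, so the claw is at elevation ≈0.5. Next I work out the approach.

```bash
cat >> h.py <<'E'
from scipy.spatial.transform import Rotation as Ro
def kin(t,e):
    h=np.array([-34,11])+14*np.array([-np.cos(t-.436),np.sin(t-.436)])
    a=np.array([np.cos(e),np.sin(e)]);b=np.array([-a[1],a[0]])
    return h, h+48*a+15.5*b, h+57.8*a-1.3*b
def inv(g):
    from scipy.optimize import least_squares
    return lambda t0,e0: least_squares(lambda p:kin(*p)[1]-g,[t0,e0]).x
def where():
    s=env.get_obs();R=Ro.from_rotvec(s['tcp_rot']).as_matrix();L=toL(s['position'])*1000
    print('t %.2f tcpL'%s['time_s'],L.round(1),'F_L',(M@s['ft_force']).round(1),'w %.1f g %.1f'%(s['grip_width']*1000,s['grasp_force']),'tool in L',(M@R).round(3).tolist(),'q',s['joint_pos'].round(2));return s,R
E
python3 - <<'E'
from h import *
s,R=where()
for sg in(1,-1):
    Rt=np.stack([sg*EX,-sg*EY,[0,0,-1]],1);print(sg,(Ro.from_matrix(R.T@Rt).as_rotvec()/np.pi).round(4))
p=s['position']
print('tool axes', R.round(3).tolist())
for t,e in((2.2,.5),(2.2,.4),(2.6,.3),(2.6,-.1),(2.6,-.27)): print(t,e,[a.round(1) for a in kin(t,e)])
print(toW([.003,0,.2]),p)
E
```

```text
t 0.10 tcpL [-318.4 -625.4   30.8] F_L [ 0.5 -0.6 -0. ] w 85.5 g 0.0 tool in L [[0.865, 0.501, -0.0], [0.501, -0.865, 0.001], [0.0, -0.001, -1.0]] q [-1.36  0.29 -0.15  1.13 -0.    1.43]
1 [-4.000e-04  1.000e-04  1.672e-01]
-1 [-1.000e-04 -5.000e-04 -8.328e-01]
tool axes [[0.939, 0.344, -0.0], [0.344, -0.939, 0.001], [0.0, -0.001, -1.0]]
2.2 0.5 [array([-31.3,  24.7]), array([ 3.4, 61.4]), array([20. , 51.3])]
2.2 0.4 [array([-31.3,  24.7]), array([ 6.9, 57.7]), array([22.4, 46.1])]
2.6 0.3 [array([-26.2,  22.6]), array([15.1, 51.6]), array([29.4, 38.4])]
2.6 -0.1 [array([-26.2,  22.6]), array([23.1, 33.2]), array([31.2, 15.5])]
2.6 -0.27 [array([-26.2,  22.6]), array([24.2, 24.7]), array([29.2,  5.9])]
[0.60540768 0.06744267 0.4       ] [ 0.18033268 -0.49262841  0.23078862]
```

```bash
python3 -m crank '[{"rot":[0,0,0.0418],"offset":[0,0,-0.09],"claw":-1},{"rot":[0,0,0.0418],"offset":[0,0,-0.09],"claw":-1},{"rot":[0,0,0.0418],"offset":[0,0,-0.09],"claw":-1},{"rot":[0,0,0.0418],"offset":[0,0,-0.05],"claw":-1},{"rot":[0,0,0],"offset":[0.06,-0.06,0],"claw":-1}]' 30; python3 -c "
from h import *
where()"
```

```text
time_s: 0.6
position: [0.2135, -0.4716, 0.3941]
tcp_rot: [3.123, -0.287, 0.001]
ft_force: [-0.3, -0.4, 0.0]
grip_width: 0.0855
grasp_force: 0.0
t 0.60 tcpL [-289.3 -598.9  194.1] F_L [-0.3 -0.5  0. ] w 85.5 g 0.0 tool in L [[1.0, -0.009, 0.001], [-0.009, -1.0, -0.005], [0.001, 0.005, -1.0]] q [-1.29  0.24  0.2   1.53 -0.    2.04]
```

```bash
python3 -m crank '[{"rot":[0,0,0],"offset":[0.042,-0.085,0],"claw":-1},{"rot":[0,0,0],"offset":[0.042,-0.085,0],"claw":-1},{"rot":[0,0,0],"offset":[0.042,-0.085,0],"claw":-1},{"rot":[0,0,0],"offset":[0.042,-0.085,0],"claw":-1},{"rot":[0,0,0],"offset":[0.042,-0.085,0],"claw":-1},{"rot":[0,0,0],"offset":[0.042,-0.085,0],"claw":-1},{"rot":[0,0,0],"offset":[0.042,-0.085,0],"claw":-1}]'; python3 -m crank '[{"rot":[0,0,0],"offset":[0.042,-0.085,0],"claw":-1},{"rot":[0,0,0],"offset":[0.042,-0.085,0],"claw":-1},{"rot":[0,0,0],"offset":[0.042,-0.085,0],"claw":-1},{"rot":[0,0,0],"offset":[0.042,-0.085,0],"claw":-1},{"rot":[0,0,0],"offset":[0.042,-0.085,0],"claw":-1},{"rot":[0,0,0],"offset":[0.042,-0.085,0],"claw":-1},{"rot":[0,0,0],"offset":[0.042,-0.085,0],"claw":-1},{"rot":[0,0,0],"offset":[0,0,0],"claw":-1}]';python3 -c "
from h import *
where()"
```

```text
time_s: 1.3
position: [0.4123, -0.1994, 0.3912]
tcp_rot: [-3.13, 0.274, 0.0]
ft_force: [0.4, -1.1, 0.5]
grip_width: 0.0855
grasp_force: 0.0
time_s: 2.1
position: [0.6022, 0.0258, 0.3906]
tcp_rot: [-3.098, 0.153, 0.001]
ft_force: [-1.0, -0.4, 0.2]
grip_width: 0.0855
grasp_force: 0.0
t 2.10 tcpL [  7.1 -41.6 190.6] F_L [-1.  -0.5  0.2] w 85.5 g 0.0 tool in L [[0.997, 0.075, -0.005], [0.076, -0.996, 0.039], [-0.002, -0.039, -0.999]] q [-0.1   0.43  0.47  1.61  0.04  3.14]
```

Joint 6 reached its limit, so I take the half-turned grasp instead.

```bash
for i in 1 2; do python3 -m crank '[{"rot":[0,0,-0.0475],"offset":[0,0,0],"claw":-1},{"rot":[0,0,-0.0475],"offset":[0,0,0],"claw":-1},{"rot":[0,0,-0.0475],"offset":[0,0,0],"claw":-1},{"rot":[0,0,-0.0475],"offset":[0,0,0],"claw":-1},{"rot":[0,0,-0.0475],"offset":[0,0,0],"claw":-1},{"rot":[0,0,-0.0475],"offset":[0,0,0],"claw":-1},{"rot":[0,0,-0.0475],"offset":[0,0,0],"claw":-1},{"rot":[0,0,-0.0475],"offset":[0,0,0],"claw":-1}]' >/dev/null; done; python3 -m crank '[{"rot":[0,0,-0.0475],"offset":[0,0,0],"claw":-1},{"rot":[0,0,-0.0475],"offset":[0,0,0],"claw":-1},{"rot":[0,0,-0.0475],"offset":[0,0,0],"claw":-1},{"rot":[0,0,-0.0475],"offset":[0,0,0],"claw":-1},{"rot":[0,0,-0.0475],"offset":[0,0,0],"claw":-1},{"rot":[0,0,0],"offset":[0,0,0],"claw":-1},{"rot":[0,0,0],"offset":[0,0,0],"claw":-1}]'; python3 - <<'E'
from h import *
s,R=where()
Rt=np.stack([-EX,EY,[0,0,-1]],1);print((Ro.from_matrix(R.T@Rt).as_rotvec()/np.pi).round(4))
E
```

```text
time_s: 4.4
position: [0.6002, 0.0233, 0.3924]
tcp_rot: [0.18, 3.135, 0.06]
ft_force: [0.3, -0.0, -0.1]
grip_width: 0.0854
grasp_force: 0.0
t 4.40 tcpL [  5.5 -44.4 192.4] F_L [ 0.2  0.  -0.1] w 85.4 g 0.0 tool in L [[-0.998, -0.06, -0.004], [-0.06, 0.998, 0.038], [0.001, 0.038, -0.999]] q [-0.1   0.43  0.47  1.61  0.04  0.01]
[ 0.0121 -0.0008  0.019 ]
```

```bash
python3 -m crank '[{"rot":[0.0121,-0.0008,0.019],"offset":[0,0,0],"claw":-1},{"rot":[0,0,0],"offset":[0.0042,0.089,0],"claw":-1},{"rot":[0,0,0],"offset":[0,0,0.06],"claw":-1},{"rot":[0,0,0],"offset":[0,0,0.06],"claw":-1},{"rot":[0,0,0],"offset":[0,0,0.05],"claw":-1},{"rot":[0,0,0],"offset":[0,0,0],"claw":-1},{"rot":[0,0,0],"offset":[0,0,0],"claw":-1}]'; python3 - <<'E'
from h import *
s,R=where()
Rt=np.stack([-EX,EY,[0,0,-1]],1);print((Ro.from_matrix(R.T@Rt).as_rotvec()/np.pi).round(4))
X=cloud('scene');q=section(X,.022,.1)
h=q[(q[:,2]>35)];print(len(h))
# fit t,e,using hook points: print cheek/lip extents
for a,b in((-30,-20),(-20,-10),(-10,0),(0,5),(5,10),(10,15),(15,20),(20,30)):
    k=q[(q[:,0]>=a)&(q[:,0]<b)&(q[:,2]>20)]
    if len(k): print(a,len(k),'y',k[:,1].min().round(),k[:,1].max().round(),'z pct',np.percentile(k[:,2],[5,50,95]).round(1))
c=load('scene');cv2.imwrite('pics/s2.png',cv2.resize(c['pixels'][150:240,225:345,::-1],None,fx=6,fy=6,interpolation=cv2.INTER_CUBIC))
E
```

```text
time_s: 5.1
position: [0.6058, 0.0677, 0.3081]
tcp_rot: [0.27, 3.13, 0.0]
ft_force: [0.9, -0.2, 0.0]
grip_width: 0.0856
grasp_force: 0.0
t 5.10 tcpL [  3.3   0.3 108.1] F_L [ 1. -0.  0.] w 85.6 g 0.0 tool in L [[-1.0, -0.002, 0.0], [-0.002, 1.0, 0.0], [-0.0, 0.0, -1.0]] q [-0.01  0.44  0.26  1.39  0.    0.16]
[0.     0.0001 0.0008]
150
-30 27 y -13.0 18.0 z pct [21.  33.1 40.4]
-20 29 y -10.0 18.0 z pct [38.3 45.1 52.6]
-10 27 y -6.0 17.0 z pct [45.9 55.9 63.3]
0 17 y -13.0 16.0 z pct [55.  57.4 66.2]
5 22 y -12.0 16.0 z pct [57.3 60.5 70. ]
10 17 y -14.0 16.0 z pct [60.3 62.  67.1]
15 24 y -15.0 17.0 z pct [54.2 61.8 64.6]
20 3 y 1.0 12.0 z pct [51.2 54.2 54.5]
```

View pics/s2.png

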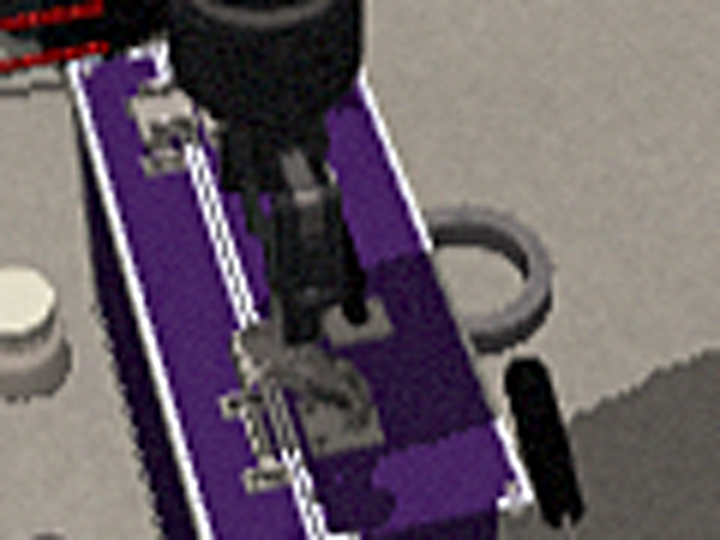

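```bash
python3 -m crank '[{"rot":[0,0,0],"offset":[0.001,0.0014,0.06],"claw":-1},{"rot":[0,0,0],"offset":[0,0,0.04],"claw":-1},{"rot":[0,0,0],"offset":[0,0,0.026],"claw":-1},{"rot":[0,0,0],"offset":[0,0,0],"claw":-1},{"rot":[0,0,0],"offset":[0,0,0],"claw":0},{"rot":[0,0,0],"offset":[0,0,0],"claw":0},{"rot":[0,0,0],"offset":[0,0,0],"claw":0},{"rot":[0,0,0],"offset":[0,0,0],"claw":0}]' 40 && python3 -c "
from h import *
where()"
```

```text
time_s: 5.95
position: [0.606, 0.0686, 0.2452]
tcp_rot: [0.266, 3.129, 0.0]
ft_force: [-0.5, -0.4, -0.7]
grip_width: 0.0429
grasp_force: 0.0
t 5.95 tcpL [ 3.4  1.2 45.2] F_L [-0.5 -0.4 -0.7] w 42.9 g 0.0 tool in L [[-1.0, -0.005, 0.002], [-0.005, 1.0, 0.0], [-0.002, 0.0, -1.0]] q [-0.01  0.45  0.12  1.24  0.    0.16]
```

```bash
python3 -m crank '[{"rot":[0,0,0],"offset":[0,0,0],"claw":0.4},{"rot":[0,0,0],"offset":[0,0,0],"claw":1},{"rot":[0,0,0],"offset":[0,0,0],"claw":1},{"rot":[0,0,0],"offset":[0,0,0],"claw":1},{"rot":[0,0,0],"offset":[0,0,0],"claw":1}]' 40 && python3 - <<'E'
from h import *
where()
for n in ('scene',):
    c=cap(n);cv2.imwrite('pics/s3.png',cv2.resize(c['pixels'][160:240,225:325,::-1],None,fx=7,fy=7,interpolation=cv2.INTER_CUBIC))
E
```

```text
time_s: 6.45
position: [0.6059, 0.0682, 0.2449]
tcp_rot: [0.267, 3.129, -0.001]
ft_force: [0.7, -4.2, 4.2]
grip_width: 0.0294
grasp_force: 43.8
t 6.45 tcpL [ 3.4  0.9 44.9] F_L [ 1.4 -4.   4.2] w 29.4 g 43.8 tool in L [[-1.0, -0.005, 0.002], [-0.005, 1.0, -0.0], [-0.002, -0.0, -1.0]] q [-0.01  0.45  0.12  1.24 -0.    0.16]
```

View pics/s3.png

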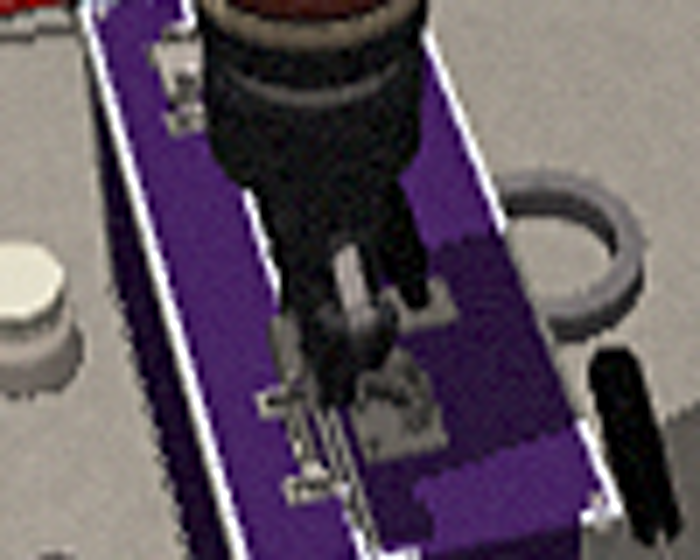

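The fingers hold the cheeks at 29.4 mm, with the hook tip visible at (290,380). I carry the claw over, checking partway.

```bash
python3 -m crank '[{"rot":[0,0,0],"offset":[-0.0056,0,0.0046],"claw":1},{"rot":[0,0,0],"offset":[-0.0056,0,0.0046],"claw":1},{"rot":[0,0,0],"offset":[-0.0056,0,0.0046],"claw":1},{"rot":[0,0,0],"offset":[-0.0056,0,0.0046],"claw":1},{"rot":[0,0,0],"offset":[-0.0049,0,0.0088],"claw":1},{"rot":[0,0,0],"offset":[-0.0049,0,0.0088],"claw":1},{"rot":[0,0,0],"offset":[0,0,0],"claw":1}]' && python3 - <<'E'
from h import *
where()
q=section(cloud('scene'),.022,.1)
for a,b in((-40,-30),(-30,-20),(-20,-10),(-10,0),(0,5),(5,10),(10,15),(15,20),(20,25),(25,30),(30,40)):
    k=q[(q[:,0]>=a)&(q[:,0]<b)]
    if len(k): print(a,len(k),'y',k[:,1].min().round(),k[:,1].max().round(),'z pct',np.percentile(k[:,2],[5,25,50,75,95]).round(1))
k=q[(q[:,2]>8)&(q[:,2]<60)&(q[:,0]>8)];print(k[np.argsort(k[:,2])].round().astype(int).tolist())
E
```

```text
time_s: 7.2
position: [0.6208, 0.0656, 0.2258]
tcp_rot: [-0.266, -3.129, 0.001]
ft_force: [-1.9, -5.2, 3.4]
grip_width: 0.0289
grasp_force: 46.5
t 7.20 tcpL [18.5  0.9 25.8] F_L [-1.  -5.5  3.4] w 28.9 g 46.5 tool in L [[-1.0, -0.005, -0.001], [-0.005, 1.0, -0.001], [0.001, -0.001, -1.0]] q [-0.01  0.49  0.13  1.21 -0.    0.16]
-40 27 y -13.0 13.0 z pct [ 6.  12.7 15.6 20.3 25.9]
-30 39 y -15.0 18.0 z pct [15.  20.2 24.5 27.5 31.6]
-20 27 y -13.0 17.0 z pct [ 5.4 25.7 28.5 30.5 32.6]
-10 13 y 2.0 17.0 z pct [19.7 29.8 33.1 33.6 36.3]
0 1 y -2.0 -2.0 z pct [6.1 6.1 6.1 6.1 6.1]
5 3 y 21.0 22.0 z pct [ 8.4 23.1 41.5 69.6 92.1]
10 3 y 10.0 14.0 z pct [4.8 5.4 6.2 6.2 6.2]
15 3 y 13.0 21.0 z pct [ 5.   7.8 11.4 53.8 87.8]
20 3 y 18.0 22.0 z pct [94.6 94.9 95.2 95.3 95.4]
25 26 y -13.0 22.0 z pct [30.9 39.7 42.2 45.1 96.9]
30 22 y -20.0 17.0 z pct [38.  39.8 42.  67.2 97.8]
[[16, 13, 11], [30, 14, 30], [29, 22, 31], [29, 11, 31], [28, 20, 33], [26, 21, 37], [33, -6, 38], [33, 16, 38], [34, 9, 39], [32, -8, 39], [29, 0, 40], [29, 11, 40], [29, 15, 40], [33, 7, 40], [34, -1, 40], [31, -3, 40], [32, 4, 40], [28, -2, 41], [30, 5, 41], [26, -12, 41], [9, 22, 41], [27, -8, 42], [31, -13, 42], [32, -9, 42], [28, 21, 42], [28, 10, 42], [30, -5, 42], [31, 9, 42], [28, 7, 43], [32, 13, 43], [29, -11, 43], [27, 4, 43], [30, -7, 44], [28, -3, 44], [32, 3, 44], [33, 17, 44], [28, -13, 46], [29, -11, 52]]
```

```bash
python3 -m crank '[{"rot":[0,0,0],"offset":[-0.0031,0,0.0096],"claw":1},{"rot":[0,0,0],"offset":[-0.0031,0,0.0096],"claw":1},{"rot":[0,0,0],"offset":[-0.0008,0,0.0049],"claw":1},{"rot":[0,0,0],"offset":[0,0,0],"claw":1}]';python3 -c "
from h import *
where()"; python3 -m crank '[{"rot":[0,0,0],"offset":[-0.0008,0,0.0049],"claw":1},{"rot":[0,0,0],"offset":[0,0,0],"claw":1}]' && python3 - <<'E'
from h import *
where()
q=section(cloud('scene'),.022,.1)
k=q[(q[:,2]>5)&(q[:,2]<60)&(q[:,0]>8)];print(k[np.argsort(k[:,2])].round().astype(int).tolist())
E
```

```text
time_s: 7.65
position: [0.6252, 0.065, 0.2147]
tcp_rot: [0.267, 3.129, -0.0]
ft_force: [0.6, -5.9, 3.6]
grip_width: 0.0291
grasp_force: 48.5
t 7.65 tcpL [22.9  1.  14.7] F_L [ 1.6 -5.7  3.6] w 29.1 g 48.5 tool in L [[-1.0, -0.005, 0.001], [-0.005, 1.0, -0.0], [-0.001, -0.0, -1.0]] q [-0.01  0.5   0.12  1.19 -0.    0.16]
time_s: 7.85
position: [0.6258, 0.0648, 0.2125]
tcp_rot: [0.267, 3.128, -0.001]
ft_force: [0.0, -4.9, 5.4]
grip_width: 0.0292
grasp_force: 49.2
t 7.85 tcpL [23.5  1.  12.5] F_L [ 0.9 -4.8  5.4] w 29.2 g 49.2 tool in L [[-1.0, -0.005, 0.002], [-0.005, 1.0, -0.0], [-0.002, -0.0, -1.0]] q [-0.01  0.5   0.11  1.18 -0.    0.16]
[[34, 18, 19], [36, 16, 21], [38, 1, 22], [37, -2, 22], [38, -13, 22], [37, 9, 23], [37, -3, 25], [33, 2, 25], [12, 21, 25], [34, 19, 25], [36, 5, 25], [36, -6, 26], [36, -9, 26], [38, 15, 26], [37, 9, 26], [34, -16, 26], [35, 2, 27], [32, -11, 27], [30, -7, 27], [34, -4, 27], [34, 10, 28], [35, -11, 28], [34, 7, 28], [35, 0, 28], [36, 18, 28], [33, -7, 28], [35, 15, 29], [32, -13, 29], [31, 20, 30], [34, 22, 33], [34, -14, 33], [34, -15, 36], [34, 22, 37], [34, 22, 41], [35, -18, 54], [34, -20, 55]]
```

```bash
for i in 1 2 3; do python3 -m crank '[{"rot":[0,0,0],"offset":[-0.0004,0,0.005],"claw":1},{"rot":[0,0,0],"offset":[0,0,0],"claw":1}]'>/dev/null; python3 -c "
from h import *
where()"|cut -c1-75; done; python3 - <<'E'
from h import *
q=section(cloud('scene'),.022,.1)
k=q[(q[:,2]>5)&(q[:,2]<60)&(q[:,0]>8)];print(k[np.argsort(k[:,2])].round().astype(int).tolist())
E
```

```text
t 8.10 tcpL [24.   0.9 10.3] F_L [ 1.3 -5.6  5.5] w 29.0 g 49.8 tool in L [
t 8.30 tcpL [24.1  1.   7.5] F_L [ 2.6 -5.3  4.2] w 29.0 g 50.1 tool in L [
t 8.50 tcpL [24.3  1.1  4.6] F_L [ 7.1 -4.3  1. ] w 28.9 g 50.8 tool in L [
[[36, 15, 11], [38, -3, 12], [35, 21, 14], [36, 15, 16], [38, -11, 16], [35, -14, 16], [37, -7, 16], [39, 3, 16], [35, -2, 17], [38, 12, 17], [39, 15, 17], [36, 2, 18], [38, -2, 18], [33, -8, 18], [37, 10, 19], [32, 22, 19], [33, 4, 19], [36, 14, 19], [33, -10, 19], [36, -7, 20], [35, -13, 21], [37, 8, 21], [35, -2, 21], [32, -11, 23], [34, 21, 24], [36, 16, 26], [35, -12, 27], [34, -15, 27], [34, 21, 27], [35, 14, 27], [36, -16, 48], [35, 18, 50], [37, -21, 51], [35, 19, 56]]
```

```bash
cat > w.py <<'E'
from h import *
s=env.get_obs();print('t %.2f'%s['time_s'],'tcpL',(toL(s['position'])*1000).round(2),'F',(M@s['ft_force']).round(1),'g %.0f w %.1f'%(s['grasp_force'],s['grip_width']*1000))
E
A='[{"rot":[0,0,0],"offset":[0.002,0,0],"claw":1},{"rot":[0,0,0],"offset":[0,0,0],"claw":1}]'
python3 -m crank '[{"rot":[0,0,0],"offset":[0.002,0,0],"claw":1},{"rot":[0,0,0],"offset":[0,0,0],"claw":1}]'>/dev/null; python3 w.py
python3 -m crank '[{"rot":[0,0,0],"offset":[0.002,0,0],"claw":1},{"rot":[0,0,0],"offset":[0,0,0],"claw":1}]'>/dev/null; python3 w.py
python3 -m crank '[{"rot":[0,0,0],"offset":[0.002,0,0],"claw":1},{"rot":[0,0,0],"offset":[0,0,0],"claw":1}]'>/dev/null; python3 w.py
```

```text
t 8.75 tcpL [24.22  1.05  4.91] F [ 6.9 -5.2  0.3] g 51 w 29.1
t 8.95 tcpL [23.8   1.05  5.26] F [ 8.6 -5.2  0.9] g 51 w 29.1
t 9.15 tcpL [23.22  1.06  5.58] F [10.  -5.1  3.2] g 51 w 29.0
```

```bash

python3 -m crank '[{"rot":[0,0,0],"offset":[0.001,0,0],"claw":1},{"rot":[0,0,0],"offset":[0,0,0],"claw":1}]'>/dev/null; python3 w.py
python3 -m crank '[{"rot":[0,0,0],"offset":[0.001,0,0],"claw":1},{"rot":[0,0,0],"offset":[0,0,0],"claw":1}]'>/dev/null; python3 w.py
python3 - <<'E'
from h import *
q=section(cloud('scene'),.022,.1)
k=q[(q[:,2]>3)&(q[:,2]<30)];print(k[np.argsort(k[:,0])].round().astype(int).tolist())
X=cloud('top');q=section(X,.022,.1)
k=q[(q[:,2]>3)&(q[:,2]<70)];print(k[np.argsort(k[:,0])].round().astype(int).tolist())
for n in('scene','top'):
  c=load(n);X=np.array(c['pixels'])
c=load('scene');cv2.imwrite('pics/s4.png',cv2.resize(c['pixels'][175:235,235:315,::-1],None,fx=9,fy=9,interpolation=cv2.INTER_CUBIC))
E
```

```text
t 9.35 tcpL [22.88  1.07  5.74] F [10.1 -5.4  4.6] g 51 w 29.3
t 9.55 tcpL [22.56  1.04  5.89] F [ 9.1 -4.4  4.6] g 51 w 28.9
[[-83, 20, 5], [-76, -16, 4], [-68, -19, 4], [-43, 6, 6], [-42, 9, 5], [-42, 10, 16], [-41, -8, 16], [-41, -7, 13], [-41, 5, 14], [-40, -5, 7], [-40, -4, 12], [-39, 9, 16], [-39, 11, 4], [-39, 11, 13], [-38, -6, 19], [-38, -5, 12], [-37, -4, 17], [-36, -1, 12], [-36, 9, 20], [-36, 10, 12], [-36, 10, 17], [-36, 10, 9], [-35, -9, 22], [-35, -7, 19], [-35, -6, 16], [-34, -5, 13], [-34, -2, 12], [-34, 9, 16], [-33, 9, 21], [-33, 10, 9], [-33, 11, 15], [-33, -10, 21], [-32, -7, 16], [-32, -6, 21], [-30, 11, 11], [-30, 11, 25], [-30, -8, 24], [-29, 14, 24], [-29, 14, 20], [-29, 4, 25], [-28, -3, 26], [-28, 8, 4], [-28, 8, 26], [-28, 9, 10], [-27, -11, 26], [-27, 10, 25], [-27, 12, 4], [-27, 1, 27], [-26, 14, 25], [-26, 15, 22], [-26, -6, 27], [-26, -6, 14], [-26, -6, 19], [-26, -6, 23], [-26, 5, 28], [-25, 7, 26], [-25, -12, 25], [-24, 11, 26], [-24, -8, 17], [-24, 13, 25], [-24, -8, 22], [-24, -7, 27], [-23, -6, 16], [-23, 16, 24], [-22, 19, 5], [-22, 9, 30], [-22,
[... 655 characters left out ...]
3, 25], [-9, 3, 26], [-9, -7, 27], [-9, 16, 25], [-8, -3, 28], [-8, 8, 24], [-8, 9, 30], [-8, -2, 25], [-7, 12, 25], [-7, 14, 22], [-7, -7, 28], [-6, 17, 22], [-5, 8, 25], [-4, -9, 26], [-4, 14, 20], [-3, 16, 26], [0, 16, 23], [9, 18, 7], [12, 21, 7], [13, 22, 12], [29, 21, 8], [30, -10, 24], [30, -8, 21], [31, -5, 21], [32, -14, 24], [32, 22, 19], [32, -1, 21], [32, -12, 21], [32, 22, 10], [32, 0, 19], [33, -11, 19], [33, 16, 29], [33, 15, 20], [33, 17, 26], [33, 4, 19], [33, -8, 18], [33, 16, 17], [34, 7, 19], [34, -15, 27], [34, -3, 20], [35, 9, 17], [35, -1, 18], [35, 1, 16], [36, -9, 22], [36, -10, 17], [36, 15, 21], [36, 16, 18], [36, 4, 16], [37, -7, 16], [38, -1, 6], [49, -19, 5]]
[]
```

View pics/s4.png

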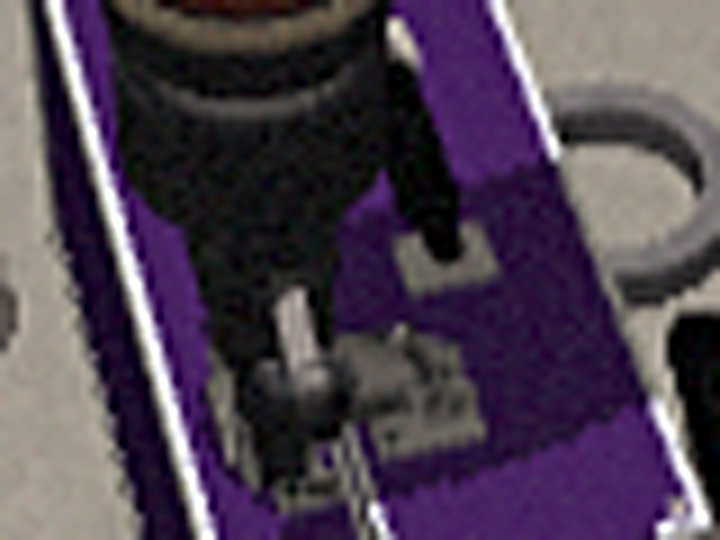

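```bash

python3 -m crank '[{"rot":[0,0,0],"offset":[0.002,0,0.002],"claw":1},{"rot":[0,0,0],"offset":[0,0,0],"claw":1}]'>/dev/null; python3 w.py
python3 -m crank '[{"rot":[0,0,0],"offset":[0.002,0,0.001],"claw":1},{"rot":[0,0,0],"offset":[0,0,0],"claw":1}]'>/dev/null; python3 w.py
python3 -m crank '[{"rot":[0,0,0],"offset":[0.002,0,0],"claw":1},{"rot":[0,0,0],"offset":[0,0,0],"claw":1}]'>/dev/null; python3 w.py
python3 -m crank '[{"rot":[0,0,0],"offset":[0.002,0,0],"claw":1},{"rot":[0,0,0],"offset":[0,0,0],"claw":1}]'>/dev/null; python3 w.py
```

```text
t 9.85 tcpL [22.3  1.1  5.6] F [11.5 -5.3  8. ] g 52 w 29.1
t 10.05 tcpL [21.13  0.84  4.99] F [11.2 -5.8  8. ] g 52 w 29.3
t 10.25 tcpL [20.19  0.86  5.27] F [ 9.3 -5.8  9.3] g 52 w 29.2
t 10.45 tcpL [18.39  0.85  4.72] F [ 8.  -5.1  7.4] g 52 w 29.1
```

```bash

python3 -m crank '[{"rot":[0,0,0],"offset":[0.001,0,0],"claw":1},{"rot":[0,0,0],"offset":[0,0,0],"claw":1}]'>/dev/null; python3 w.py
python3 -m crank '[{"rot":[0,0,0],"offset":[0.001,0,0],"claw":1},{"rot":[0,0,0],"offset":[0,0,0],"claw":1}]'>/dev/null; python3 w.py
python3 -m crank '[{"rot":[0,0,0],"offset":[0.001,0,0],"claw":1},{"rot":[0,0,0],"offset":[0,0,0],"claw":1}]'>/dev/null; python3 w.py
python3 -m crank '[{"rot":[0,0,0],"offset":[0.001,0,0],"claw":1},{"rot":[0,0,0],"offset":[0,0,0],"claw":1}]'>/dev/null; python3 w.py
```

```text
t 10.65 tcpL [17.79  0.9   4.75] F [ 8.  -5.7  8.1] g 52 w 28.9
t 10.85 tcpL [17.24  0.88  4.82] F [ 7.3 -5.7  8. ] g 52 w 29.4
t 11.05 tcpL [16.66  0.9   4.84] F [ 7.5 -5.3  9.2] g 52 w 28.9
t 11.25 tcpL [16.12  0.89  4.91] F [ 7.  -5.8  9.1] g 52 w 29.2
```

```bash

python3 -m crank '[{"rot":[0,0,0],"offset":[0.001,0,0],"claw":1},{"rot":[0,0,0],"offset":[0,0,0],"claw":1}]'>/dev/null; python3 w.py
python3 -m crank '[{"rot":[0,0,0],"offset":[0.001,0,0],"claw":1},{"rot":[0,0,0],"offset":[0,0,0],"claw":1}]'>/dev/null; python3 w.py
python3 -m crank '[{"rot":[0,0,0],"offset":[0.001,0,0],"claw":1},{"rot":[0,0,0],"offset":[0,0,0],"claw":1}]'>/dev/null; python3 w.py
python3 -m crank '[{"rot":[0,0,0],"offset":[0.001,0,0],"claw":1},{"rot":[0,0,0],"offset":[0,0,0],"claw":1}]'>/dev/null; python3 w.py
```

```text
t 11.45 tcpL [15.5   0.88  4.91] F [ 6.3 -6.5 11.2] g 52 w 28.8
t 11.65 tcpL [14.87  0.86  4.86] F [ 5.1 -6.5 10.1] g 52 w 28.8
t 11.85 tcpL [14.22  0.88  4.85] F [ 5.3 -6.5 11.3] g 52 w 29.4
t 12.05 tcpL [13.58  0.87  4.81] F [ 5.1 -6.8 10.9] g 52 w 29.1
```

```bash

python3 -m crank '[{"rot":[0,0,0],"offset":[0.001,0,0],"claw":1},{"rot":[0,0,0],"offset":[0,0,0],"claw":1}]'>/dev/null; python3 w.py
python3 -m crank '[{"rot":[0,0,0],"offset":[0.001,0,0],"claw":1},{"rot":[0,0,0],"offset":[0,0,0],"claw":1}]'>/dev/null; python3 w.py
python3 - <<'E'
from h import *
Q=np.vstack([section(cloud('scene'),.022,.1) for _ in range(3)])
k=Q[(Q[:,0]>14)&(Q[:,2]<40)&(abs(Q[:,1])<14)];print('front',k[np.argsort(k[:,0])].round().astype(int).tolist())
k=Q[(Q[:,0]<0)&(Q[:,2]>8)&(Q[:,1]<0)&(Q[:,1]>-10)]
for a in range(-45,0,5):
    m=k[(k[:,0]>=a)&(k[:,0]<a+5)]
    if len(m):print(a,len(m),np.percentile(m[:,2],[10,50,90]).round(1))
E
```

```text
t 12.25 tcpL [12.91  0.86  4.73] F [ 5.  -5.5 10. ] g 52 w 29.2
t 12.45 tcpL [12.18  0.86  4.65] F [ 3.9 -5.2 10.7] g 52 w 29.1
front [[18, -12, 17], [18, -11, 18], [19, -10, 20], [20, -6, 20], [20, -6, 20], [20, -5, 21], [20, -4, 18], [20, -3, 19], [21, -2, 21], [21, -14, 20], [21, -13, 22], [21, -1, 18], [21, -12, 18], [21, 0, 20], [21, -11, 24], [21, -11, 19], [21, -10, 20], [21, -11, 15], [21, 2, 22], [22, 2, 17], [22, 2, 18], [22, -9, 17], [22, -9, 17], [22, 3, 19], [23, -5, 18], [23, -4, 19], [23, -4, 19], [23, -13, 26], [24, -14, 17], [24, -12, 27], [24, -14, 17], [24, -12, 28], [24, -1, 19], [24, -12, 23], [24, -1, 19], [24, 12, 26], [24, 0, 20], [24, 12, 27], [24, -11, 25], [24, 12, 17], [24, -11, 20], [24, 12, 18], [24, 13, 18], [24, 2, 18], [24, -10, 17], [24, 2, 19], [24, 2, 19], [24, 2, 14], [25, 14, 15], [25, -8, 19], [25, -8, 20], [25, -7, 16], [25, 5, 18], [25, 5, 13], [25, -6, 18], [25, -5, 18], [25, 6, 15], [26, -6, 14], [26, 7, 20], [26, -4, 16], [26, -4, 16], [26, 9, 18], [26, 9, 14], [26, 10, 15], [26, -2, 14], [26, 10, 16], [27, -1, 15], [27, 0, 16], [28, -10, 5], [41, -14, 5]]
-45 2 [11.3 12.1 12.9]
-40 24 [18.  26.6 29.7]
-35 14 [19.5 29.  32.1]
-30 15 [10.  39.1 47.5]
-25 19 [24.6 52.4 57.1]
-20 10 [26.4 58.3 61.5]
-15 6 [61.8 63.1 65. ]
```

```bash

python3 -m crank '[{"rot":[0,0,0],"offset":[0.001,0,0],"claw":1},{"rot":[0,0,0],"offset":[0,0,0],"claw":1}]'>/dev/null; python3 w.py
python3 -m crank '[{"rot":[0,0,0],"offset":[0.001,0,0],"claw":1},{"rot":[0,0,0],"offset":[0,0,0],"claw":1}]'>/dev/null; python3 w.py
python3 -m crank '[{"rot":[0,0,0],"offset":[0.001,0,0],"claw":1},{"rot":[0,0,0],"offset":[0,0,0],"claw":1}]'>/dev/null; python3 w.py
python3 -m crank '[{"rot":[0,0,0],"offset":[0.001,0,0],"claw":1},{"rot":[0,0,0],"offset":[0,0,0],"claw":1}]'>/dev/null; python3 w.py
```

```text
t 12.80 tcpL [11.5   0.87  4.52] F [ 3.6 -5.8 10. ] g 52 w 29.3
t 13.00 tcpL [11.01  0.88  4.48] F [ 2.9 -6.6 10.7] g 52 w 28.7
t 13.20 tcpL [10.86  0.85  4.52] F [ 4.8 -6.2  9.5] g 52 w 29.4
t 13.40 tcpL [10.78  0.86  4.56] F [ 6.7 -6.4  7.8] g 52 w 29.1
```

```bash

python3 -m crank '[{"rot":[0,0,0],"offset":[0.001,0,0],"claw":1},{"rot":[0,0,0],"offset":[0,0,0],"claw":1},{"rot":[0,0,0],"offset":[0,0,0],"claw":1},{"rot":[0,0,0],"offset":[0,0,0],"claw":1}]'>/dev/null; python3 w.py
```

```text
t 13.80 tcpL [10.73  0.85  4.59] F [ 7.8 -6.7  7.5] g 52 w 29.1
```

Caught: the motion stopped at TCP x 10.8 and Fx rose from 3 to 8 N. I let go and rise.

```bash

python3 -m crank '[{"rot":[0,0,0],"offset":[0,0,0],"claw":-0.2},{"rot":[0,0,0],"offset":[0,0,0],"claw":-0.2},{"rot":[0,0,0],"offset":[0,0,0],"claw":-0.2},{"rot":[0,0,0],"offset":[0,0,-0.01],"claw":-0.2},{"rot":[0,0,0],"offset":[0,0,-0.05],"claw":-0.2},{"rot":[0,0,0],"offset":[0,0,-0.06],"claw":-0.2},{"rot":[0,0,0],"offset":[0,0,-0.06],"claw":-0.2},{"rot":[0,0,0],"offset":[0,0,0],"claw":1}]'>/dev/null; python3 w.py
python3 -m crank '[{"rot":[0,0,0],"offset":[0,0,0],"claw":1},{"rot":[0,0,0],"offset":[0,0,0],"claw":1},{"rot":[0,0,0],"offset":[0,0,0],"claw":1}]'>/dev/null; python3 w.py
python3 - <<'E'
from h import *
Q=np.vstack([section(cloud('scene'),.022,.1) for _ in range(3)])
k=Q[(Q[:,0]>-15)&(Q[:,2]<40)&(abs(Q[:,1])<14)]
for a in range(-15,40,3):
    m=k[(k[:,0]>=a)&(k[:,0]<a+3)]
    if len(m):print(a,len(m),np.percentile(m[:,2],[0,10,50,90,100]).round(1))
k=Q[(Q[:,2]>8)&(Q[:,1]<8)&(Q[:,1]>-10)]
for a in range(30,75,5):
    m=k[(k[:,2]>=a)&(k[:,2]<a+5)]
    if len(m):print('z',a,len(m),np.percentile(m[:,0],[10,50,90]).round(1))
c=load('scene');cv2.imwrite('pics/s5.png',cv2.resize(c['pixels'][170:235,235:315,::-1],None,fx=9,fy=9,interpolation=cv2.INTER_CUBIC))
E
```

```text
t 14.60 tcpL [ 9.64  1.7  97.48] F [ 0.7  0.1 -0.7] g 0 w 38.6
t 14.90 tcpL [ 7.45  1.14 91.87] F [0.4 0.3 0.1] g 0 w 0.0
-15 11 [ 4.8  5.3 23.4 26.2 26.8]
-12 10 [ 5.4 21.8 24.2 26.5 26.6]
-9 9 [21.8 22.  24.5 26.1 26.9]
-6 9 [22.6 23.  24.8 25.9 27.4]
-3 26 [23.3 24.1 25.8 27.5 28.9]
0 28 [ 4.1 22.2 25.5 32.  35. ]
3 30 [20.8 22.2 24.7 33.3 35. ]
6 26 [ 4.1 19.6 22.7 30.7 33.5]
9 32 [ 4.  18.7 23.2 31.2 34.6]
12 25 [ 4.5 18.9 20.8 26.4 29.8]
15 34 [ 4.7 13.3 20.9 29.5 30.1]
18 29 [11.1 17.  19.8 26.7 31.6]
21 34 [13.4 15.5 19.4 26.8 29. ]
24 16 [12.8 13.9 16.4 17.5 19.4]
27 1 [4.9 4.9 4.9 4.9 4.9]
39 2 [4.2 4.2 4.4 4.6 4.6]
z 30 14 [-38.  -34.9   9. ]
z 40 4 [-29.6 -29.3 -29.2]
z 45 4 [-29.6 -29.4 -29. ]
z 50 4 [-29.3 -29.2 -27.4]
z 55 7 [-27.8 -26.2 -25. ]
z 60 18 [-23.5 -21.  -19.8]
z 65 7 [-21.6 -20.6 -19.9]
```

View pics/s5.png

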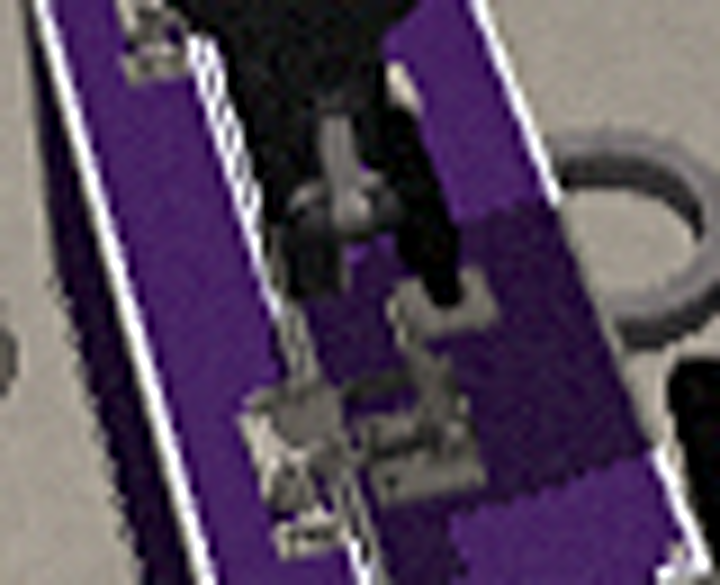

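The claw lip sits behind the keeper at about (265,420) and the lever stands up at (430,380). The fingers are closed above and come down to push the lever.

```bash

python3 -m crank '[{"rot":[0,0,0],"offset":[0.008,-0.002,0.03],"claw":1},{"rot":[0,0,0],"offset":[0,0,0.044],"claw":1},{"rot":[0,0,0],"offset":[0,0,0],"claw":1}]'>/dev/null; python3 w.py
python3 -m crank '[{"rot":[0,0,0],"offset":[0.008,0,0],"claw":1},{"rot":[0,0,0],"offset":[0.004,0,0],"claw":1}]'>/dev/null; python3 w.py
python3 -m crank '[{"rot":[0,0,0],"offset":[0.004,0,0],"claw":1},{"rot":[0,0,0],"offset":[0.004,0,0],"claw":1}]'>/dev/null; python3 w.py
```

```text
t 15.35 tcpL [ 2.43 -0.1  53.25] F [-0.3  0.2 -0.4] g 0 w 0.2
t 15.55 tcpL [-1.81  0.22 57.  ] F [ 0.  -0.3  0.4] g 0 w 0.3
t 15.75 tcpL [-5.78  0.22 56.74] F [-0.6 -0.3  0.6] g 0 w -0.2
```

```bash

python3 -m crank '[{"rot":[0,0,0],"offset":[0.004,0,0],"claw":1},{"rot":[0,0,0],"offset":[0.004,0,0],"claw":1}]'>/dev/null; python3 w.py
python3 -m crank '[{"rot":[0,0,0],"offset":[0.004,0,0],"claw":1},{"rot":[0,0,0],"offset":[0.004,0,0],"claw":1}]'>/dev/null; python3 w.py
python3 -m crank '[{"rot":[0,0,0],"offset":[0.004,0,0],"claw":1},{"rot":[0,0,0],"offset":[0.004,0,0],"claw":1}]'>/dev/null; python3 w.py
python3 -m crank '[{"rot":[0,0,0],"offset":[0.004,0,0],"claw":1},{"rot":[0,0,0],"offset":[0.004,0,0],"claw":1}]'>/dev/null; python3 w.py
```

```text
t 15.95 tcpL [-8.96  0.16 56.73] F [ 4.  -0.3  2.4] g 2 w 0.2
t 16.15 tcpL [-13.13   0.14  56.69] F [3.9 0.2 4.5] g 2 w 0.2
t 16.35 tcpL [-17.76   0.09  56.21] F [5.2 0.2 4.5] g 2 w 0.0
t 16.55 tcpL [-22.04   0.06  55.99] F [ 4.8 -0.8  4. ] g 2 w -0.4
```

```bash

python3 -m crank '[{"rot":[0,0,0],"offset":[0.008,0,0.001],"claw":1},{"rot":[0,0,0],"offset":[0.008,0,0.001],"claw":1}]'>/dev/null; python3 w.py
python3 -m crank '[{"rot":[0,0,0],"offset":[0.008,0,0.002],"claw":1},{"rot":[0,0,0],"offset":[0.008,0,0.003],"claw":1}]'>/dev/null; python3 w.py
python3 - <<'E'
from h import *
Q=np.vstack([section(cloud('scene'),.022,.1) for _ in range(3)])
k=Q[(Q[:,0]>-15)&(Q[:,2]<40)&(abs(Q[:,1])<16)]
for a in range(-15,40,3):
    m=k[(k[:,0]>=a)&(k[:,0]<a+3)]
    if len(m):print(a,len(m),np.percentile(m[:,2],[0,10,50,90,100]).round(1))
E
```

```text
t 16.75 tcpL [-3.012e+01  2.000e-02  5.492e+01] F [ 5.2 -0.5  4.2] g 2 w 0.1
t 16.95 tcpL [-3.808e+01 -1.000e-02  5.258e+01] F [4.7 0.1 5.7] g 3 w 0.1
-15 15 [ 4.   4.2 20.8 24.1 26.7]
-12 13 [ 4.   4.3 19.6 23.2 23.4]
-9 4 [ 4.   8.3 19.1 21.2 21.8]
-6 25 [19.6 22.2 25.  26.3 27.8]
-3 34 [20.2 21.7 24.9 31.8 34.3]
0 31 [20.  21.1 24.4 30.7 34.1]
3 32 [19.  21.2 23.1 30.9 33.3]
6 34 [ 4.4 20.5 23.2 29.9 33.7]
9 36 [ 4.3 18.2 22.1 29.8 32. ]
12 34 [ 4.8  9.7 21.3 29.8 31.7]
15 48 [ 8.1 14.  21.5 29.1 31.5]
18 38 [ 9.  15.8 19.1 26.2 31.5]
21 27 [14.6 14.9 17.6 21.  28.4]
24 1 [19.8 19.8 19.8 19.8 19.8]
33 1 [4.5 4.5 4.5 4.5 4.5]
```

```bash

python3 -m crank '[{"rot":[0,0,0],"offset":[0.008,0,0.004],"claw":1},{"rot":[0,0,0],"offset":[0.008,0,0.005],"claw":1}]'>/dev/null; python3 w.py
python3 -m crank '[{"rot":[0,0,0],"offset":[0.007,0,0.005],"claw":1},{"rot":[0,0,0],"offset":[0.006,0,0.006],"claw":1}]'>/dev/null; python3 w.py
python3 -m crank '[{"rot":[0,0,0],"offset":[0.006,0,0.007],"claw":1},{"rot":[0,0,0],"offset":[0.005,0,0.008],"claw":1}]'>/dev/null; python3 w.py
```

```text
t 17.30 tcpL [-45.91  -0.06  48.11] F [3.8 0.2 5.7] g 3 w 0.0
t 17.50 tcpL [-53.18  -0.09  42.37] F [0.7 1.  6.8] g 2 w 0.1
t 17.70 tcpL [-59.12  -0.16  34.41] F [0.1 0.2 3.3] g 1 w -0.1
```

```bash

python3 -m crank '[{"rot":[0,0,0],"offset":[0.005,0,0.01],"claw":1},{"rot":[0,0,0],"offset":[0.004,0,0.01],"claw":1}]'>/dev/null; python3 w.py
python3 -m crank '[{"rot":[0,0,0],"offset":[0.002,0,0.008],"claw":1},{"rot":[0,0,0],"offset":[0.001,0,0.004],"claw":1},{"rot":[0,0,0],"offset":[0,0,0.002],"claw":1}]'>/dev/null; python3 w.py
```

```text
t 17.90 tcpL [-63.32  -0.24  23.94] F [ 0.4  0.1 -0.2] g 0 w -0.0
t 18.20 tcpL [-64.08  -0.17  17.6 ] F [-0.7  0.1  0.2] g 0 w 0.1
```

```bash

python3 -m crank '[{"rot":[0,0,0],"offset":[0,0,0.003],"claw":1},{"rot":[0,0,0],"offset":[0,0,0.003],"claw":1},{"rot":[0,0,0],"offset":[0,0,0],"claw":1}]'>/dev/null; python3 w.py
python3 -m crank '[{"rot":[0,0,0],"offset":[0,0,-0.03],"claw":1},{"rot":[0,0,0],"offset":[0,0,-0.09],"claw":1},{"rot":[0,0,0],"offset":[0,0,-0.09],"claw":1},{"rot":[0,0,0],"offset":[0.08,0,-0.05],"claw":1},{"rot":[0,0,0],"offset":[0.08,0,0],"claw":1},{"rot":[0,0,0],"offset":[0.08,0,0],"claw":1},{"rot":[0,0,0],"offset":[0,0,0],"claw":1}]'>/dev/null; python3 w.py
python3 - <<'E'
from h import *
Q=np.vstack([section(cloud('scene'),.022,.1) for _ in range(3)])
for a in range(-90,40,8):
    m=Q[(Q[:,0]>=a)&(Q[:,0]<a+8)&(abs(Q[:,1])<9)]
    if len(m):print(a,len(m),np.percentile(m[:,2],[10,50,90]).round(1))
c=load('scene');cv2.imwrite('pics/s6.png',cv2.resize(c['pixels'][150:240,230:320,::-1],None,fx=6,fy=6,interpolation=cv2.INTER_CUBIC))
E
```

```text
t 18.50 tcpL [-63.71  -0.13  15.88] F [-2.8 -0.7  8.8] g 4 w -0.2
t 19.20 tcpL [-187.79   -0.78  145.73] F [ 0.2 -0.4 -0.3] g 0 w -0.2
-90 46 [15.1 18.1 19.7]
-82 48 [13.8 16.4 18.1]
-74 42 [14.6 15.9 18.4]
-66 41 [14.  16.1 17.6]
-58 43 [14.3 16.6 18.3]
-50 45 [13.5 16.5 18.4]
-42 43 [14.5 16.4 19.3]
-34 40 [ 5.7 13.3 17.6]
-26 11 [ 4.6  5.9 16. ]
-18 4 [4.3 4.9 5.3]
-10 29 [17.3 18.9 20.6]
-2 42 [17.4 19.1 20.9]
6 36 [16.1 19.  21.2]
14 43 [17.1 19.1 21.4]
22 1 [4.3 4.3 4.3]
38 1 [4.7 4.7 4.7]
```

View pics/s6.png

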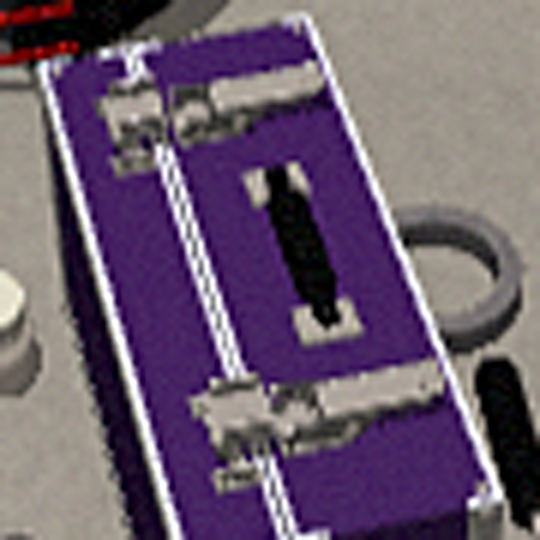

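The lever lies flat at (370,395) with its face at about 16 mm. The claw plate is over the keeper at (230,410), looking like the shut latch, and the arm is clear.

```bash
python3 -c "
from bench import env
print(env.sign_off())"
```

```text
the job is handed in; nothing more can be done
None
```

The open latch is shut with its claw caught behind the keeper, the lever lies flat and the arm is clear; I handed the job in at about 19 s, but sign-off returned no verdict.

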